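# Fold the shop's tent signs into their slanted case

## Task

Pack away the two tent signs on the shop table: fold each one flat and put it, spine up, into the slot of the slanted case edged in its own colour, pushed fully home to the slot's floor so that only the top of the spine stands out. Leave the crockery around them where it stands.

Things in the scene. Friction and masses are not known exactly. Their poses are not given: they have to be found in the camera images.
- red_sign: red-faced plywood tent sign, standing open as an A, 78 mm tall, feet 60-70 mm apart; two leaves hinged at the top. Folded: a slab 80 long (along the spine), 16 thick, 82 mm from spine top to feet; 0.14 kg. Origin on the table midway between the feet, x along the spine, y leaf to leaf, z up while open (fixed to the +y leaf, which leans 0.30 rad in it); hinge axis at z 72.3 mm
- red_leaf (a joint): hinge of the red sign, rad: -0.1 to 0 as it stands open (leaves 0.6-0.7 rad apart), 0.60 folded flat. A spring (0.22 N m/rad, at rest near open; friction 0.04 N m) opens it again unless held shut; squeezing the leaves together 40 mm below the spine top takes about 5 N
- red_spine (a point): middle of the red sign's hinge axis, in the red barrel (spine, 12 mm diameter, 80 mm long), 6 mm below its top; x along the spine, z from the feet to the spine along the hinged (-y) leaf
- red_slot (a point): centre of the mouth of the slot edged in red: 88 mm long (x), 23 mm wide (y), 70 mm deep; axes as case. A sign on its floor leaves the top 12 mm of the spine out (hinge axis 6 mm above the mouth). The sprung leaves press on the slot's walls, so a sign may stick part-way when let go and need a push on the spine, up to 10 N, until it stops on the floor
- green_sign: green-faced plywood tent sign, standing open as an A, 78 mm tall, feet 60-70 mm apart; two leaves hinged at the top. Folded: a slab 80 long (along the spine), 16 thick, 82 mm from spine top to feet; 0.14 kg. Origin on the table midway between the feet, x along the spine, y leaf to leaf, z up while open (fixed to the +y leaf, which leans 0.30 rad in it); hinge axis at z 72.3 mm
- green_leaf (a joint): hinge of the green sign, rad: -0.1 to 0 as it stands open (leaves 0.6-0.7 rad apart), 0.60 folded flat. A spring (0.22 N m/rad, at rest near open; friction 0.04 N m) opens it again unless held shut; squeezing the leaves together 40 mm below the spine top takes about 5 N
- green_spine (a point): middle of the green sign's hinge axis, in the green barrel (spine, 12 mm diameter, 80 mm long), 6 mm below its top; x along the spine, z from the feet to the spine along the hinged (-y) leaf
- green_slot (a point): centre of the mouth of the slot edged in green: 88 mm long (x), 23 mm wide (y), 70 mm deep; axes as case. A sign on its floor leaves the top 12 mm of the spine out (hinge axis 6 mm above the mouth). The sprung leaves press on the slot's walls, so a sign may stick part-way when let go and need a push on the spine, up to 10 N, until it stops on the floor
- case: plywood case 104 x 103 x 78 mm on a fixed blue stand, with two slots, leaning so that they open up and towards the robot's side, 30 degrees from vertical. Origin: centre of its top face, 102 mm above the table; z straight out of the slots, x along them (rising away from the robot), y across. Red slot's middle at y +30, green at -30 mm; 37 mm of solid wood between
- egg_cup: bystander: blue ceramic egg cup, 44 mm wide, 56 mm tall, origin under its centre
- mug: bystander: white mug, 80 mm wide, 85 mm tall, handle on its own +y side, origin under its centre
- mug2: bystander: red mug, 80 mm wide, 85 mm tall, handle on its own +y side, origin under its centre
- bowl: bystander: blue bowl, 110 mm wide, 55 mm tall, origin under its centre
- jar: bystander: green glass jar with a cork-coloured cap, 68 mm wide, 100 mm tall, origin under its centre
- plate: bystander: white plate, 150 mm wide, 18 mm tall, origin under its centre
Mind the look-alikes: they are no part of the job. Leave any turquoise look-alike of the red_sign alone.

How it is judged:
By the outcome, as a careful person would: the job done as asked, in the order asked, and still so for the second after the job is handed in, with the robot touching nothing.
It also fails if it takes over 67 s, if anything falls off the work surface, if the arm or the gripper's body presses on something with over 40 N, if the wrist force passes 120 N, or if a joint passes its speed limit or range.

## Robot

A 6-joint arm with a two-finger parallel gripper is mounted at the origin on the work surface. World frame = base frame: x ahead of the robot, y to its left, z up, the work surface at z = 0. Lengths are in m, angles in rad, forces in N, time in s.
With the tool pointing down it reaches from about 0.35 to 0.725 m from the base axis. Payload 4.3 kg.
Tool frame: the origin (TCP) lies between the finger pads; the fingertips stand 17 mm ahead of it and the grasp point (between the pads) lies 2 mm behind it (arm.nose_length is the z of the fingertips in the tool frame, in m); z points along the fingers, y is the line along which they close (so a half turn about z gives the same grasp; the last joint's range is limited). The gripper opens to 85 mm and grips with 20 to 120 N. Pads are 22 mm wide; open, the fingers measure 114 mm over their backs; the gripper's body (76 mm by 85 mm) begins 54 mm behind the grasp point. The pads swing forward as they close: fully open they stand 13 mm farther back than shut.
Start: joints at [-1.381, 0.377, 0.081, 1.274, 0, 1.46], TCP at [0.17, -0.549, 0.248] pointing down, gripper open.
Joint ranges: [-2.72, 2.72], [-0.84, 1.66], [-1.02, 1.22], [-1.77, 2.12], [-1.37, 1.28], [-3.14, 3.14]. Speed limits (rad/s): [2.57, 2.57, 3.14, 3.14, 3.14, 3.14].

## Interface

Orientations are given as a unit quaternion [w, x, y, z].
In Python, from station import telemetry, optics, arm gives the robot as it stands.
- The arm moves only by the tool drive_tool, never from a script. Its argument "moves" is a list of rows, each a list of 7 numbers: the shift along the tool's x, y, z in cm, then the turn, a rotation vector about the tool's x, y, z in degrees, then the closure, from -1 (fully open) to 1 (shut). In form: [[x, y, z, ax, ay, az, claw], ...]. A call has 1 to 20 rows; each row is the pose to reach, as a shift and turn from the pose commanded when the call began, along the tool's axes at that moment; what a row does not reach only later rows make up. A row lasts 1/10 s, in which the tool goes at most 50 mm and 8.59 degrees, less where a joint would pass 70% of its speed; a pose out of reach is approached as far as the arm can. A call with a gripper value outside its range is refused whole. The fingers move at their own pace and stop on an object; "newtons" is the grip in N (left out, the last holds). Time passes only in rows, so rows that repeat a pose let the fingers close. It gives the time, the measured TCP pose, the force, the opening and the grip force at its end, in the units of the state.
- telemetry.get_state(): the state, without advancing time (a new reading comes with each control period).
- optics.camera(name): name is "side" or "top"; returns (picture, depth): 420x560x3 uint8, blue, green, red; 420x560 float32, m along the optical axis (not along the pixel's ray), 0 where there is no reading.
- optics.get_calibration(name): a dict with "mtx" (3x3 intrinsics, pixels), "rvec" (rotation vector, rad) and "tvec" (3), from world to camera coordinates, as OpenCV has them. Camera axes: x right, y down, z forward; pixel columns grow to the right and rows downward; lengths in m; the calibration is good to about 2 mm. A picture is of the moment at which its call begins. get_calibration takes no time and is no camera call.
- arm.close_job(): hands the job in; it is judged then, once.
The state is a dict: "time": time; "joint_positions": joint angles; "qvel": joint speeds; "tau": joint torques, N m; "position": TCP position; "tool_rot": TCP orientation; "ft_force": force on the tool from outside, world axes, zero at the start; "ft_torque": the same for the moment, N m; "finger_gap": opening from 0.0 (shut) to 1.0 (fully open); "gripper_force": force on a finger pad.
Only numpy, scipy, OpenCV 4.12 (cv2) and the standard library are available. Lean on these libraries where they do the work, as an engineer would, in place of code of your own. Each camera call takes 0.05 s, during which the arm holds its last target. There are 200 camera calls.

## Working session

There is one attempt and no reset: what is moved stays moved. The work goes in short steps, Python scripts to look and compute and a tool call to move; the robot and the scene stay as the last step left them, time stands still between calls to the robot, and variables do not carry over. Pictures are saved under pics/ and viewed, at most 10 in all, crops included, and the job is handed in when it is done.

Besides the shell and the picture viewer there is one more tool, called after "Call:" as name(argument=value, ...) on one line, values as JSON. drive_tool: Moves the arm, as the interface text tells. Its arguments: {"type":"object","properties":{"moves":{"type":"array","items":{"type":"array","items":{"type":"number"}}},"newtons":{"type":"number"}},"required":["moves"]}

```bash
ls; mkdir -p pics; cat > h.py <<'E'
import numpy as np, cv2
from scipy.spatial.transform import Rotation as R
from station import telemetry, optics, arm
def cloud(n,d):
    c=optics.get_calibration(n);K=np.array(c['mtx']);Rm=cv2.Rodrigues(np.array(c['rvec'],float))[0];t=np.array(c['tvec'],float).ravel()
    v,u=np.mgrid[:d.shape[0],:d.shape[1]]
    P=np.stack([(u-K[0,2])/K[0,0]*d,(v-K[1,2])/K[1,1]*d,d],-1)
    P=(P-t)@Rm; P[d<=0]=np.nan
    return P
def shot(n,tag):
    p,d=optics.camera(n);cv2.imwrite(f'pics/{tag}.png',p);np.save(f'pics/{tag}.npy',d);return p,d,cloud(n,d)
E
python3 - <<'E'
from h import *
for n in('top','side'):
    p,d,P=shot(n,n+'0')
a=[cv2.imread(f'pics/{n}0.png') for n in('top','side')]
s=telemetry.get_state();print(s); print(arm.nose_length)
for n in('top','side'):
    c=optics.get_calibration(n);Rm=cv2.Rodrigues(np.array(c['rvec']))[0];print(n,-Rm.T@np.array(c['tvec']).ravel(),Rm[2])
E
```

```text
pics
{'time': 0.1, 'joint_positions': array([-1.38131223e+00,  3.77990680e-01,  7.97654594e-02,  1.27440443e+00,
        1.66468471e-05,  1.46051945e+00]), 'qvel': array([ 0.00110891, -0.00129957,  0.00229332, -0.00165954, -0.00079006,
       -0.00096992]), 'tau': array([ 1.65529556e-03, -4.64691889e+01,  2.70583123e+01,  1.20168194e-02,
        3.42375608e-05,  7.20758322e-06]), 'position': array([ 0.16971049, -0.54880177,  0.24745621]), 'tool_rot': array([-9.16271170e-04,  9.88788516e-01,  1.49319890e-01, -2.79766780e-05]), 'ft_force': array([-0.10832368,  0.11880088,  0.38516082]), 'ft_torque': array([0.01030586, 0.0036953 , 0.00075205]), 'gripper_force': 0.0, 'finger_gap': 1.0014560481402206}
0.017
top [ 0.25966601 -0.00710447  1.47733069] [ 2.34448532e-01 -5.95439417e-05 -9.72128532e-01]
side [ 0.45192881 -1.04486841  1.11720892] [ 0.08243462  0.69547368 -0.71380732]
```

View pics/top0.png

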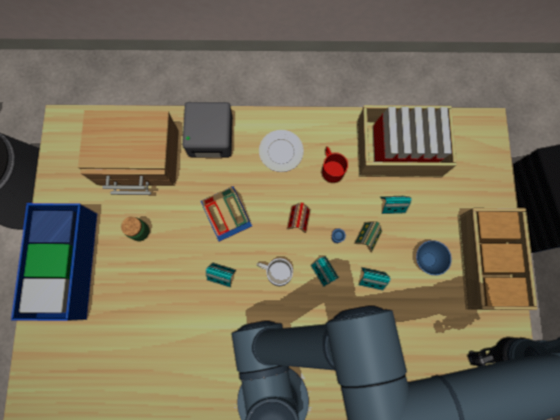

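View pics/side0.png

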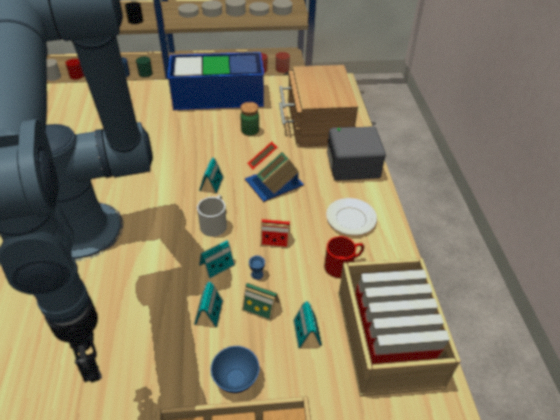

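The top view shows the red sign at (299,217), the green sign at (369,235), and the case at (227,213) with its red slot on the left. The egg cup at (338,236) stands between the signs, and the turquoise decoys are around them. I'll enlarge these and fit them from depth.

```bash
python3 - <<'E'
from h import *
t=cv2.imread('pics/top0.png');s=cv2.imread('pics/side0.png')
A=cv2.resize(t[180:260,190:390],None,fx=4,fy=4,interpolation=cv2.INTER_CUBIC)
B=cv2.resize(s[135:325,235:345],None,fx=3,fy=3,interpolation=cv2.INTER_CUBIC)[:,:]
cv2.imwrite('pics/cropA.png',A);cv2.imwrite('pics/cropB.png',B)
P=cloud('top',np.load('pics/top0.npy'));S=cloud('side',np.load('pics/side0.npy'))
def pr(n,Q,v,u):print(n,(u,v),Q[v,u].round(4))
for n,u,v in[('red',299,217),('green',369,235),('case',227,213),('egg',338,236),('mug',280,270),('table',310,250)]:pr(n,P,v,u)
# height ridge fits near signs, both cameras
for n,c in(('red',P[217,299]),('green',P[235,369])):
  for nm,Q in(('top',P),('side',S)):
    m=(np.hypot(Q[...,0]-c[0],Q[...,1]-c[1])<.075)&(Q[...,2]>.008)&(Q[...,2]<.12)
    X=Q[m];h=X[X[:,2]>.068]
    if len(h)<5:print(n,nm,len(h),X[:,2].max() if len(X) else 0);continue
    mu=h[:,:2].mean(0);w,V=np.linalg.eigh(np.cov((h[:,:2]-mu).T));e=(h[:,:2]-mu)@V[:,1]
    print(n,nm,len(h),'mid',(mu+V[:,1]*(e.max()+e.min())/2).round(4),'dir',np.degrees(np.arctan2(V[1,1],V[0,1])).round(1),'len',np.ptp(e).round(3),'sd',np.sqrt(w).round(4),'zmax',X[:,2].max().round(3))
E
```

```text
red (299, 217) [ 0.5452 -0.079   0.0797]
green (369, 235) [ 0.4912 -0.295   0.0735]
case (227, 213) [0.5509 0.1417 0.1054]
egg (338, 236) [ 0.492  -0.2031  0.0457]
mug (280, 270) [ 0.3885 -0.0216  0.003 ]
table (310, 250) [ 0.4527 -0.1176  0.0042]
red top 155 mid [ 0.5547 -0.0791] dir 167.9 len 0.08 sd [0.0057 0.023 ] zmax 0.084
red side 157 mid [ 0.5532 -0.0856] dir 168.5 len 0.079 sd [0.0044 0.0233] zmax 0.084
green top 157 mid [ 0.4978 -0.3025] dir 151.5 len 0.081 sd [0.0057 0.0239] zmax 0.084
green side 208 mid [ 0.4955 -0.3082] dir 151.8 len 0.08 sd [0.0045 0.023 ] zmax 0.082
```

View pics/cropA.png

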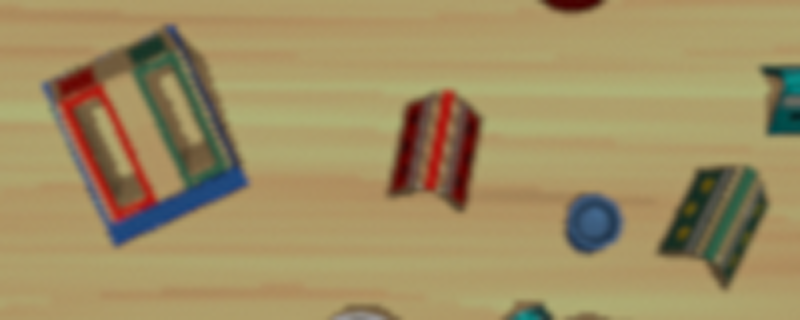

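View pics/cropB.png

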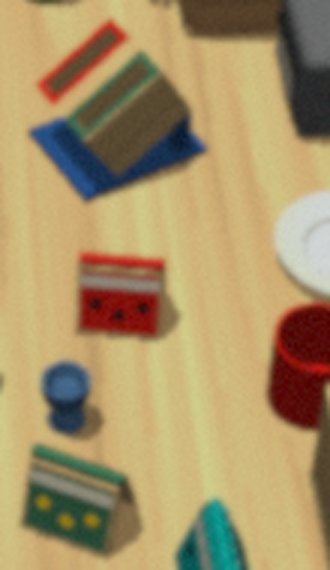

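The crops confirm both signs are standing open, and the rims of the two slots are clear. Next I'll fit the case pose and the spines by reprojection in both cameras.

```bash
cat > m.py <<'E'
from h import *
from scipy.optimize import least_squares
from scipy.ndimage import label
def proj(n,X):
    c=optics.get_calibration(n);return cv2.projectPoints(np.asarray(X,float).reshape(-1,3),np.array(c['rvec'],float),np.array(c['tvec'],float),np.array(c['mtx'],float),None)[0].reshape(-1,2)
def caseT(p,q=np.radians(30)):
    x,y,psi=p;c,s=np.cos(psi),np.sin(psi)
    X=np.array([c*np.cos(q),s*np.cos(q),np.sin(q)]);Z=np.array([-c*np.sin(q),-s*np.sin(q),np.cos(q)])
    return np.c_[X,np.cross(Z,X),Z],np.array([x,y,.102])
def ray(n,uv,z):
    c=optics.get_calibration(n);K=np.array(c['mtx']);Rm=cv2.Rodrigues(np.array(c['rvec'],float))[0];o=-Rm.T@np.array(c['tvec']).ravel()
    d=np.linalg.inv(K)@[uv[0],uv[1],1]@Rm;return o+d*(z-o[2])/d[2]
def colmask(p,col):
    H=cv2.cvtColor(p,cv2.COLOR_BGR2HSV).astype(int);h,s,v=H[...,0],H[...,1],H[...,2]
    return ((h<8)|(h>172))&(s>140)&(v>130) if col=='red' else (h>55)&(h<90)&(s>60)&(v>50)
E
cat > fit.py <<'E'
from m import *
px={('top','r'):[(57,100),(100,83),(157,200),(117,222)],('top','g'):[(133,68),(172,50),(230,172),(193,188)],
 ('side','r'):[(38,85),(110,20),(128,36),(52,102)],('side','g'):[(68,122),(145,53),(158,68),(82,138)]}
obs={k:(np.mean(v,0)/4+[190,180] if k[0]=='top' else np.mean(v,0)/3+[235,135]) for k,v in px.items()}
def res(p,cams):
    Rm,o=caseT(p[:3]);r=[]
    for (n,c),uv in obs.items():
        if n in cams:r.append(proj(n,o+Rm@[0,.03 if c=='r' else -.03,0])[0]-uv)
    # slot directions
    for (n,c),v in px.items():
        if n in cams:
            v=np.array(v,float)/(4 if n=='top' else 3)+([190,180] if n=='top' else [235,135])
            y=.03 if c=='r' else -.03
            a,b=(v[0]+v[1])/2,(v[2]+v[3])/2
            if n=='side':a,b=(v[1]+v[2])/2,(v[0]+v[3])/2
            q=proj(n,[o+Rm@[.046,y,0],o+Rm@[-.046,y,0]]);r+=[.5*(q[0]-a-(q[1]-b))]
    return np.ravel(r)
for cams in(['top'],['side'],['top','side']):
    f=least_squares(res,[.55,.14,.45],args=(cams,));print(cams,f.x[:2].round(4),np.degrees(f.x[2]).round(2),'res',f.fun.round(1))
P={n:cloud(n,np.load(f'pics/{n}0.npy')) for n in('top','side')}
Rm,o=caseT(f.x)
for n in P:
    L=(P[n]-o)@Rm;m=(abs(L[...,0])<.05)&(abs(L[...,1])<.01);print(n,'face z',np.nanmedian(L[m][:,2]).round(4),'slope',np.polyfit(L[m][:,0],L[m][:,2],1).round(3))
# spines: bright barrel pixels, centroid and ends, visible at axis height ~.0755
for col,c in(('red',(.549,-.08)),('green',(.495,-.304))):
  for n in P:
    p=cv2.imread(f'pics/{n}0.png');H=cv2.cvtColor(p,cv2.COLOR_BGR2HSV).astype(int)
    m=colmask(p,col)&(np.hypot(P[n][...,0]-c[0],P[n][...,1]-c[1])<.06)&(P[n][...,2]>.066)
    if col=='green':m&=H[...,2]>90
    v,u=np.nonzero(m);
    if len(u)<8:print(col,n,len(u));continue
    W=np.array([ray(n,(a,b),.0755) for a,b in zip(u,v)])[:,:2];mu=W.mean(0);w,V=np.linalg.eigh(np.cov((W-mu).T));e=(W-mu)@V[:,1]
    print(col,n,len(u),'mid',(mu+V[:,1]*(e.max()+e.min())/2).round(4),np.degrees(np.arctan2(V[1,1],V[0,1])).round(1),np.ptp(e).round(3),np.sqrt(w).round(4))
E
python3 fit.py
```

```text
['top'] [0.549  0.1443] 26.14 res [ 0.3  0.2 -0.3 -0.2  1.1  1.9  1.3  2.1]
['side'] [0.5509 0.1432] 26.36 res [ 0.1  0.3 -0.1 -0.1 -1.2  0.9 -1.3  1.3]
['top', 'side'] [0.55   0.1439] 26.24 res [ 0.5 -0.1 -0.2 -0.5 -0.2  0.1 -0.5 -0.3  1.   1.9  1.3  2.1 -1.2  0.9
 -1.3  1.3]
top face z -0.0012 slope [-0.605 -0.012]
side face z -0.0002 slope [-0.05  -0.001]
red top 75 mid [ 0.5527 -0.0803] 168.4 0.078 [0.0028 0.0229]
red side 78 mid [ 0.5536 -0.0841] 167.4 0.073 [0.0032 0.0223]
green top 46 mid [ 0.4972 -0.3044] 152.8 0.071 [0.0017 0.0213]
green side 80 mid [ 0.4978 -0.3071] 152.2 0.075 [0.0022 0.0222]
```

```bash
cat > g.py <<'E'
from m import *
def tool(yaw,tilt=0): # tool x at yaw deg; tilt = lean of tool z out along horizontal direction yaw+180
    x=R.from_euler('z',yaw,degrees=True).apply([1,0,0]);z=np.array([0,0,-1.])
    M=np.c_[x,np.cross(z,x),z];return R.from_matrix(M)*R.from_euler('y',-tilt,degrees=True)
def row(pos,Rt,frm=None):
    s=telemetry.get_state();q=s['tool_rot'];p0,R0=(s['position'],R.from_quat([q[1],q[2],q[3],q[0]])) if frm is None else frm
    d=R0.inv();v=d.apply(np.asarray(pos)-p0)*100;a=np.degrees((d*Rt).as_rotvec())
    print('row',v.round(2),a.round(2),'joints',np.asarray(s['joint_positions']).round(2))
E
python3 - <<'E'
from g import *
row([.553,-.082,.17],tool(168))
CR,o=caseT([.55,.144,np.radians(26.3)])
print(CR.round(3),tool(206.3,30).as_matrix().round(3))
row([.553,-.082,.061],tool(168),(np.array([.553,-.082,.17]),tool(168)))
E
```

```text
row [ 50.4  -33.27   7.82] [-2.0000e-02 -1.4000e-01 -1.5082e+02] joints [-1.38  0.38  0.08  1.27  0.    1.46]
[[ 0.776 -0.443 -0.448]
 [ 0.384  0.896 -0.222]
 [ 0.5    0.     0.866]] [[-0.776 -0.443  0.448]
 [-0.384  0.896  0.222]
 [-0.5    0.    -0.866]]
row [ 0.   0.  10.9] [0. 0. 0.] joints [-1.38  0.38  0.08  1.27  0.    1.46]
```

Call:
drive_tool(moves=[[25,-16.5,2,0,0,-75,-1],[25,-16.5,2,0,0,-75,-1],[25,-16.5,2,0,0,-75,-1],[25,-16.5,2,0,0,-75,-1],[25,-16.5,2,0,0,-75,-1],[25,-16.5,2,0,0,-75,-1],[25,-16.5,2,0,0,-75,-1],[25,-16.5,2,0,0,-75,-1],[25,-16.5,2,0,0,-75,-1],[50.4,-33.3,7.8,0,-0.1,-150.8,-1],[50.4,-33.3,7.8,0,-0.1,-150.8,-1],[50.4,-33.3,7.8,0,-0.1,-150.8,-1],[50.4,-33.3,7.8,0,-0.1,-150.8,-1],[50.4,-33.3,7.8,0,-0.1,-150.8,-1],[50.4,-33.3,7.8,0,-0.1,-150.8,-1],[50.4,-33.3,7.8,0,-0.1,-150.8,-1],[50.4,-33.3,7.8,0,-0.1,-150.8,-1],[50.4,-33.3,7.8,0,-0.1,-150.8,-1],[50.4,-33.3,7.8,0,-0.1,-150.8,-1],[50.4,-33.3,7.8,0,-0.1,-150.8,-1]])

```text
time: 2.1
position: [0.5527, -0.0824, 0.17]
tool_rot: [-0.0, 0.106, 0.994, -0.001]
ft_force: [-0.7, 1.0, -0.0]
finger_gap: 1.004
gripper_force: 0.0
```

```bash
python3 - <<'E'
from g import *
row([.553,-.082,.061],tool(168))
E
```

```text
row [-0.02  0.06 10.9 ] [-0.07 -0.02 -0.18] joints [-0.26  0.38 -0.12  1.07 -0.   -0.05]
```

Call:
drive_tool(moves=[[0,0,4,0,0,0,-1],[0,0,7,0,0,0,-1],[0,0,9,0,0,0,-1],[0,0,10.9,0,0,0,-1],[0,0,10.9,0,0,0,-1],[0,0,10.9,0,0,0,-0.4],[0,0,10.9,0,0,0,-0.2],[0,0,10.9,0,0,0,0],[0,0,10.9,0,0,0,0.2],[0,0,10.9,0,0,0,0.4],[0,0,10.9,0,0,0,0.6],[0,0,10.9,0,0,0,0.8],[0,0,10.9,0,0,0,1],[0,0,10.9,0,0,0,1],[0,0,10.9,0,0,0,1],[0,0,10.9,0,0,0,1],[0,0,10.9,0,0,0,1]], newtons=40)

```text
time: 3.8
position: [0.5557, -0.0832, 0.0639]
tool_rot: [0.003, 0.105, 0.994, -0.001]
ft_force: [0.8, -0.2, 9.6]
finger_gap: 0.179
gripper_force: 42.1
```

Call:
drive_tool(moves=[[0,0,-3,0,0,0,1],[0,0,-6,0,0,0,1],[0,0,-10,0,0,0,1],[0,0,-14,0,0,0,1],[0,0,-17,0,0,0,1],[0,0,-17,0,0,0,1],[0,0,-17,0,0,0,1]])

```text
time: 4.5
position: [0.5533, -0.0825, 0.2317]
tool_rot: [0.001, 0.105, 0.994, -0.001]
ft_force: [1.0, -0.2, -1.8]
finger_gap: 0.179
gripper_force: 40.7
```

```bash
python3 - <<'E'
from g import *
a=[]
for n in('top','side'):
    p,d,P=shot(n,n+'1')
    s=telemetry.get_state();u,v=proj(n,s['position'])[0].astype(int)
    a.append(cv2.resize(p[max(v-60,0):v+60,max(u-60,0):u+60],(400,400),interpolation=cv2.INTER_CUBIC));print(n,u,v)
cv2.imwrite('pics/lift.png',np.hstack(a));print(s['position'],s['tool_rot'],s['ft_force'],s['finger_gap'])
E
```

```text
top 302 203
side 275 180
[ 0.55196756 -0.08211107  0.22965302] [-1.35649647e-03  1.04756926e-01  9.94496768e-01 -5.69593103e-04] [-0.08484824  0.36725159 -2.27625265] 0.1755269509130144
```

View pics/lift.png

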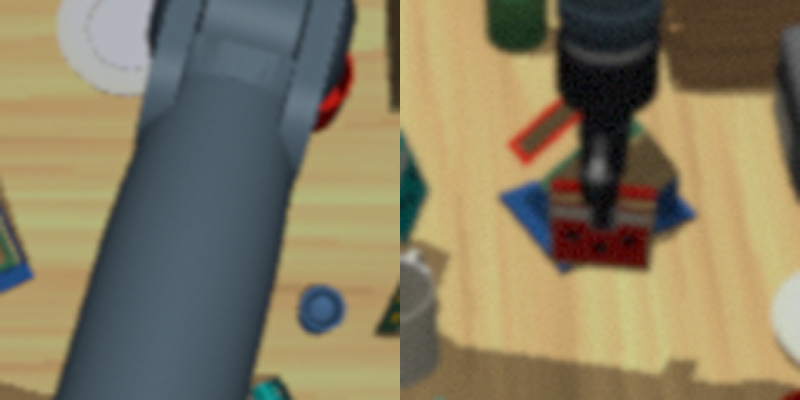

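The sign is folded flat and held at its middle. In the side crop the spine's top edge runs (552,180)–(657,186) and the feet (553,262)–(648,268). I'll convert these to the tool frame.

```bash
cat > held.py <<'E'
from g import *
def intool(pts,n='side',y=-.008):
    s=telemetry.get_state();q=s['tool_rot'];R0=R.from_quat([q[1],q[2],q[3],q[0]]);p0=s['position']
    c=optics.get_calibration(n);K=np.array(c['mtx']);Rm=cv2.Rodrigues(np.array(c['rvec'],float))[0];o=-Rm.T@np.array(c['tvec']).ravel()
    for u,v in pts:
        d=np.linalg.inv(K)@[u,v,1]@Rm;a=R0.inv().apply(o-p0);b=R0.inv().apply(d);print((u,v),((a+b*(y-a[1])/b[1])*1000).round(1))
E
python3 - <<'E'
from held import *
f=400/120;intool([((u-400)/f+215,v/f+120) for u,v in[(552,180),(657,186),(553,262),(648,268)]])
P=cloud('side',np.load('pics/side1.npy'));s=telemetry.get_state();q=s['tool_rot'];R0=R.from_quat([q[1],q[2],q[3],q[0]])
L=(P-s['position'])@R0.as_matrix();m=(abs(L[...,0])<.06)&(abs(L[...,1])<.02)&(L[...,2]>-.05)&(L[...,2]<.1)
# red-ish part outline
p=cv2.imread('pics/side1.png').astype(int);m&=(p[...,2]>1.5*p[...,1])&(p[...,2]>70)
X=L[m];print(len(X),np.percentile(X,[1,5,50,95,99],axis=0).round(4))
E
```

```text
(260.6, 174.0) [ 36.3  -8.  -23.3]
(292.1, 175.8) [-43.2  -8.  -27.1]
(260.9, 198.6) [35.8 -8.  63.4]
(289.4, 200.39999999999998) [-39.6  -8.   59.9]
375 [[-0.0375 -0.0152 -0.0198]
 [-0.0352 -0.0133 -0.0179]
 [-0.0013 -0.0092  0.0286]
 [ 0.0349 -0.0029  0.0553]
 [ 0.0367 -0.0004  0.0585]]
```

```bash
cat >> g.py <<'E'
CR,CO=caseT([.55,.144,np.radians(26.3)])
def casep(x,y,z):return CO+CR@np.array([x,y,z])
E
python3 - <<'E'
from g import *
print(casep(-.002,.03,.122));row(casep(-.002,.03,.122),tool(206.3,30))
E
```

```text
[0.48046943 0.14309983 0.2066551 ]
row [11.68 20.54  2.3 ] [-10.06 -29.03 -37.43] joints [-0.26  0.35 -0.01  1.22 -0.   -0.05]
```

Call:
drive_tool(moves=[[11.7,20.5,2.3,-10.1,-29,-37.4,1],[11.7,20.5,2.3,-10.1,-29,-37.4,1],[11.7,20.5,2.3,-10.1,-29,-37.4,1],[11.7,20.5,2.3,-10.1,-29,-37.4,1],[11.7,20.5,2.3,-10.1,-29,-37.4,1],[11.7,20.5,2.3,-10.1,-29,-37.4,1],[11.7,20.5,2.3,-10.1,-29,-37.4,1],[11.7,20.5,2.3,-10.1,-29,-37.4,1],[11.7,20.5,2.3,-10.1,-29,-37.4,1],[11.7,20.5,2.3,-10.1,-29,-37.4,1]])

```text
time: 5.6
position: [0.4826, 0.1421, 0.2085]
tool_rot: [0.253, -0.219, 0.941, 0.058]
ft_force: [0.5, -0.0, -1.7]
finger_gap: 0.18
gripper_force: 40.7
```

```bash
python3 - <<'E'
from g import *
row(casep(-.002,.03,.072),tool(206.3,30))
E
```

```text
row [0.23 0.19 5.09] [-0.1   0.12 -0.07] joints [ 0.04 -0.13 -0.76  0.45  0.2  -0.37]
```

Call:
drive_tool(moves=[[0,0,2.5,0,0,0,1],[0,0,5,0,0,0,1],[0,0,5,0,0,0,1],[0,0,5,0,0,0,1],[0,0,5,0,0,0,1]])

```text
time: 6.1
position: [0.5044, 0.1534, 0.1657]
tool_rot: [0.254, -0.219, 0.94, 0.059]
ft_force: [0.2, -0.9, -1.5]
finger_gap: 0.177
gripper_force: 40.6
```

```bash
python3 - <<'E'
from g import *
a=[]
for n in('top','side'):
    p,d,P=shot(n,n+'2')
    u,v=proj(n,casep(0,.03,.01))[0].astype(int);print(n,u-40,v-40)
    a.append(cv2.resize(p[v-40:v+40,u-40:u+40],(400,400),interpolation=cv2.INTER_CUBIC))
cv2.imwrite('pics/pre.png',np.hstack(a));row(casep(-.002,.03,.072),tool(206.3,30))
E
```

```text
top 177 178
side 220 113
row [0.23 0.14 0.18] [-0.1   0.22  0.01] joints [ 0.07 -0.03 -0.8   0.3   0.19 -0.34]
```

View pics/pre.png

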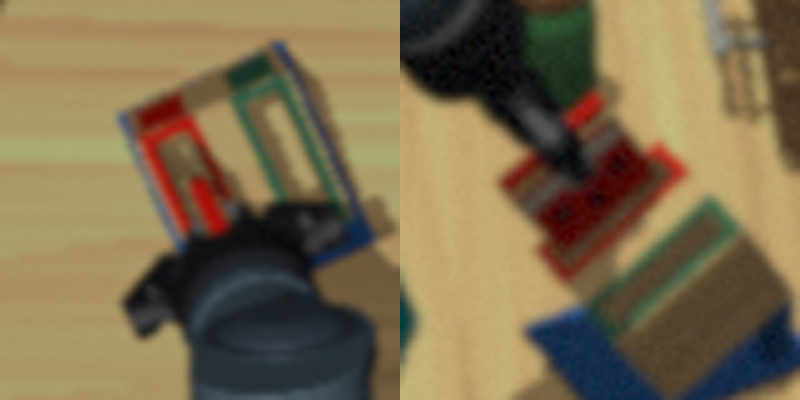

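The feet sit right over the red slot's rim and parallel to it. The rim's corners in the side crop are about (548,270) and (680,165). I'll shift by the 2 mm residual and insert.

Call:
drive_tool(moves=[[0.2,0.15,0,0,0,0,1],[0.2,0.15,0.8,0,0,0,1],[0.2,0.15,1.2,0,0,0,1],[0.2,0.15,1.6,0,0,0,1],[0.2,0.15,2,0,0,0,1],[0.2,0.15,2.5,0,0,0,1],[0.2,0.15,2.5,0,0,0,1]])

```text
time: 6.9
position: [0.5134, 0.16, 0.1419]
tool_rot: [0.253, -0.22, 0.94, 0.059]
ft_force: [2.5, 2.1, -2.0]
finger_gap: 0.176
gripper_force: 40.3
```

```bash
python3 - <<'E'
from g import *
row(casep(-.002,.03,.021),tool(206.3,30));s=telemetry.get_state();print(s['ft_force']@CR,s['ft_torque']@CR)
E
```

```text
row [-0.03 -0.06  2.64] [-0.03  0.15  0.03] joints [ 0.08  0.03 -0.82  0.23  0.19 -0.33]
[ 1.77421936  0.78934609 -3.34887663] [ 0.11641629 -0.20901534 -0.04510049]
```

Call:
drive_tool(moves=[[0,0,0.6,0,0,0,1],[0,0,1.2,0,0,0,1],[0,0,1.8,0,0,0,1],[0,0,2.3,0,0,0,1],[0,0,2.6,0,0,0,1],[0,0,2.6,0,0,0,1]])

```text
time: 7.5
position: [0.5251, 0.1657, 0.1195]
tool_rot: [0.253, -0.22, 0.94, 0.059]
ft_force: [4.0, 2.5, -2.4]
finger_gap: 0.176
gripper_force: 40.1
```

```bash
python3 - <<'E'
from g import *
row(casep(-.002,.03,.021),tool(206.3,30));s=telemetry.get_state();print(s['ft_force']@CR,s['ft_torque']@CR)
E
```

```text
row [-0.03 -0.05  0.05] [-0.04  0.15  0.03] joints [ 0.09  0.09 -0.83  0.15  0.18 -0.32]
[ 2.83590672  0.47012068 -4.45577087] [ 0.19631913 -0.53817298 -0.05615343]
```

Call:
drive_tool(moves=[[0,0,0,0,0,0,0.4],[0,0,0,0,0,0,0.2],[0,0,0,0,0,0,0.1],[0,0,0,0,0,0,0.1],[0,0,-2,0,0,0,0.1],[0,0,-4,0,0,0,0.1],[0,0,-5.5,0,0,0,0.1],[0,0,-5.5,0,0,0,1],[0,0,-5.5,0,0,0,1],[0,0,-5.5,0,0,0,1],[0,0,-5.5,0,0,0,1],[0,0,-5.5,0,0,0,1]])

```text
time: 8.7
position: [0.4994, 0.1534, 0.1663]
tool_rot: [0.252, -0.22, 0.941, 0.059]
ft_force: [-0.3, -1.1, -0.1]
finger_gap: -0.002
gripper_force: 0.0
```

```bash
python3 - <<'E'
from g import *
row(casep(0,.03,.029),tool(206.3,30));s=telemetry.get_state();print(s['finger_gap'],s['ft_force']@CR)
p,d,P=shot('side','side3');L=(P-CO)@CR
m=colmask(p,'red')&(abs(L[...,0])<.06)&(abs(L[...,1]-.03)<.02)&(L[...,2]>.004)
print(len(L[m]),np.percentile(L[m],[2,50,98],axis=0).round(4))
E
```

```text
row [-0.35 -0.08  4.73] [-0.02  0.04  0.  ] joints [ 0.07 -0.04 -0.81  0.31  0.19 -0.34]
-0.0016378781011877751 [-0.69182094 -0.87364109  0.33613614]
35 [[-0.004   0.0128  0.0047]
 [ 0.0157  0.0239  0.0365]
 [ 0.0487  0.0303  0.0412]]
```

Call:
drive_tool(moves=[[-0.3,0,1,0,0,0,1],[-0.3,0,2,0,0,0,1],[-0.3,0,2.5,0,0,0,1],[-0.3,0,3,0,0,0,1],[-0.3,0,3.5,0,0,0,1],[-0.3,0,4,0,0,0,1],[-0.3,0,4.4,0,0,0,1],[-0.3,0,4.7,0,0,0,1],[-0.3,0,4.7,0,0,0,1]])

```text
time: 9.65
position: [0.5229, 0.1648, 0.1274]
tool_rot: [0.253, -0.22, 0.941, 0.059]
ft_force: [-0.2, 0.2, -0.1]
finger_gap: -0.001
gripper_force: 0.1
```

```bash
cat > st.py <<'E'
from g import *
s=telemetry.get_state();print('case pos',((s['position']-CO)@CR).round(4),'F',(s['ft_force']@CR).round(2))
E
python3 st.py
```

```text
case pos [-0.0004  0.0307  0.0295] F [-0.1   0.25 -0.04]
```

Call:
drive_tool(moves=[[0,0,0.3,0,0,0,1],[0,0,0.6,0,0,0,1],[0,0,0.6,0,0,0,1]])

```text
time: 9.95
position: [0.5239, 0.1654, 0.1259]
tool_rot: [0.253, -0.219, 0.94, 0.058]
ft_force: [-43.2, -17.8, 59.0]
finger_gap: -0.0
gripper_force: 36.9
```

```bash
python3 st.py; python3 - <<'E'
from g import *
p,d,P=shot('side','side4');u,v=proj('side',casep(0,.03,.01))[0].astype(int)
cv2.imwrite('pics/push.png',cv2.resize(p[v-40:v+40,u-40:u+40],(480,480),interpolation=cv2.INTER_CUBIC))
E
```

```text
case pos [-0.0001  0.0308  0.0276] F [-10.84   3.19  74.4 ]
```

View pics/push.png

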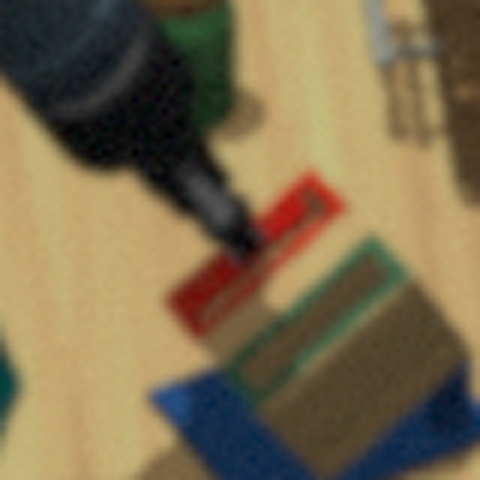

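The spine sits low in the red slot at about (250,240), and the tip stands 11 mm above the mouth with a hard stop, so the sign is home. I'll back off now and use smaller steps for green.

Call:
drive_tool(moves=[[0,0,-0.6,0,0,0,1],[0,0,-3,0,0,0,1],[0,0,-7,0,0,0,0],[0,0,-12,0,0,0,-1],[0,0,-12,0,0,0,-1]])

```text
time: 10.5
position: [0.4719, 0.1391, 0.2316]
tool_rot: [0.256, -0.219, 0.94, 0.058]
ft_force: [1.0, 0.3, 1.5]
finger_gap: 0.508
gripper_force: 0.0
```

```bash
python3 st.py; python3 - <<'E'
from g import *
row([.4975,-.306,.19],tool(152.2))
p,d,P=shot('side','side5');L=(P-CO)@CR
m=(abs(L[...,0])<.036)&(abs(L[...,1]-.03)<.008);print('red z',np.percentile(L[m][:,2],[10,50,90]).round(4),m.sum())
p2,d2,P=shot('top','top5');L=(P-CO)@CR
m=(abs(L[...,0])<.036)&(abs(L[...,1]-.03)<.008);print('red z',np.percentile(L[m][:,2],[10,50,90]).round(4),m.sum())
u,v=proj('side',casep(0,.03,.01))[0].astype(int)
a=cv2.resize(p[v-40:v+40,u-40:u+40],(400,400),interpolation=cv2.INTER_CUBIC)
b=cv2.resize(p2[170:250,190:270],(400,400),interpolation=cv2.INTER_CUBIC)
cv2.imwrite('pics/red.png',np.hstack([a,b]))
E
```

```text
case pos [0.0023 0.0302 0.1484] F [ 1.65 -0.17  0.73]
row [ 17.16 -41.04  -5.09] [14.17 28.2  52.77] joints [ 0.03 -0.18 -0.74  0.52  0.21 -0.37]
red z [0.0084 0.6138 0.6404] 551
red z [0.007  0.6154 0.6455] 542
```

View pics/red.png

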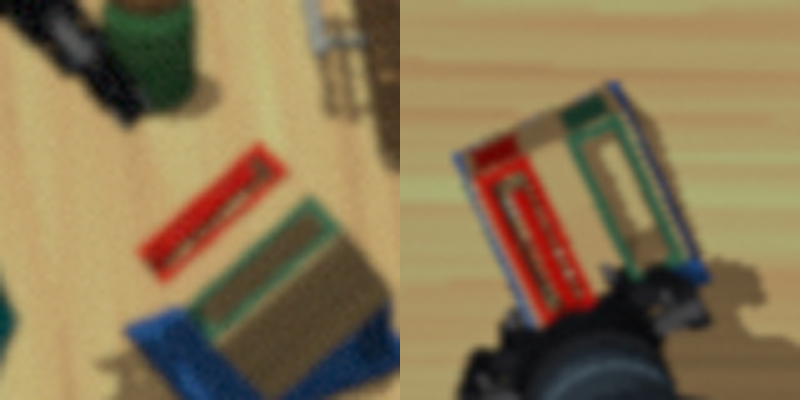

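Red is home, with the spine bar just above the red rim in both crops. Now green.

Call:
drive_tool(moves=[[17.2,-41,-5.1,14.2,28.2,52.8,-1],[17.2,-41,-5.1,14.2,28.2,52.8,-1],[17.2,-41,-5.1,14.2,28.2,52.8,-1],[17.2,-41,-5.1,14.2,28.2,52.8,-1],[17.2,-41,-5.1,14.2,28.2,52.8,-1],[17.2,-41,-5.1,14.2,28.2,52.8,-1],[17.2,-41,-5.1,14.2,28.2,52.8,-1],[17.2,-41,-5.1,14.2,28.2,52.8,-1],[17.2,-41,-5.1,14.2,28.2,52.8,-1],[17.2,-41,-5.1,14.2,28.2,52.8,-1],[17.2,-41,-5.1,14.2,28.2,52.8,-1],[17.2,-41,-5.1,14.2,28.2,52.8,-1],[17.2,-41,-5.1,14.2,28.2,52.8,-1],[17.2,-41,-5.1,14.2,28.2,52.8,-1]])

```text
time: 12.0
position: [0.4972, -0.3039, 0.1849]
tool_rot: [-0.003, 0.239, 0.971, -0.001]
ft_force: [-0.1, 0.2, -0.7]
finger_gap: 1.0
gripper_force: 0.0
```

```bash
python3 - <<'E'
from g import *
row([.4975,-.306,.061],tool(152.2))
E
```

```text
row [-0.18 -0.13 12.39] [-0.18 -0.29  0.11] joints [-0.66  0.42 -0.02  1.14 -0.   -0.17]
```

Call:
drive_tool(moves=[[-0.2,-0.1,4,0,0,0,-1],[-0.2,-0.1,7,0,0,0,-1],[-0.2,-0.1,10,0,0,0,-1],[-0.2,-0.1,12.2,0,0,0,-1],[-0.2,-0.1,12.2,0,0,0,-1],[-0.2,-0.1,12.2,0,0,0,-0.4],[-0.2,-0.1,12.2,0,0,0,-0.2],[-0.2,-0.1,12.2,0,0,0,0],[-0.2,-0.1,12.2,0,0,0,0.2],[-0.2,-0.1,12.2,0,0,0,0.4],[-0.2,-0.1,12.2,0,0,0,0.6],[-0.2,-0.1,12.2,0,0,0,0.8],[-0.2,-0.1,12.2,0,0,0,1],[-0.2,-0.1,12.2,0,0,0,1],[-0.2,-0.1,12.2,0,0,0,1],[-0.2,-0.1,12.2,0,0,0,1],[-0.2,-0.1,12.2,0,0,0,1]], newtons=40)

```text
time: 13.7
position: [0.5001, -0.309, 0.0657]
tool_rot: [0.0, 0.24, 0.971, -0.002]
ft_force: [0.9, -0.1, 10.2]
finger_gap: 0.177
gripper_force: 41.8
```

Call:
drive_tool(moves=[[0,0,-3,0,0,0,1],[0,0,-6,0,0,0,1],[0,0,-10,0,0,0,1],[0,0,-14,0,0,0,1],[0,0,-17,0,0,0,1],[0,0,-17,0,0,0,1],[0,0,-17,0,0,0,1]])

```text
time: 14.4
position: [0.499, -0.3074, 0.2332]
tool_rot: [-0.002, 0.24, 0.971, -0.001]
ft_force: [0.1, -0.2, -1.6]
finger_gap: 0.174
gripper_force: 40.5
```

```bash
python3 - <<'E'
from g import *
row(casep(-.001,-.03,.122),tool(206.3,30))
p,d,P=shot('side','side6');s=telemetry.get_state();u,v=proj('side',s['position'])[0].astype(int);print(u-40,v-40)
cv2.imwrite('pics/glift.png',cv2.resize(p[v-40:v+40,u-40:u+40],(560,560),interpolation=cv2.INTER_CUBIC))
E
```

```text
row [17.73 35.55  2.53] [-14.26 -28.   -52.8 ] joints [-0.66  0.41  0.09  1.25 -0.   -0.17]
220 208
```

View pics/glift.png

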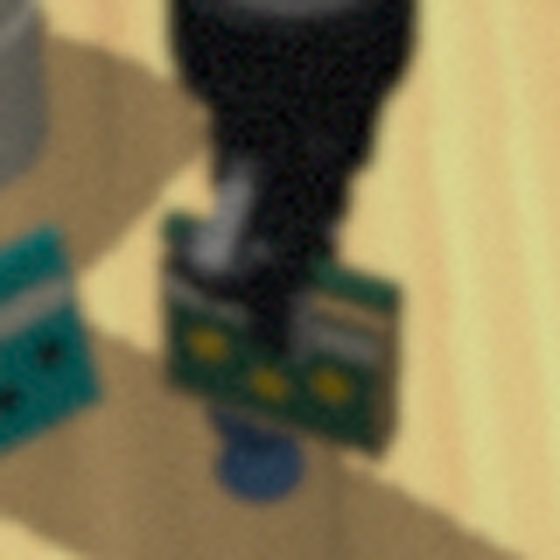

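Green is folded and held. In this crop (scale 7, offset 220,208) the front face's feet corners are (170,385) and (376,453), and its top corners are (168,275) and (385,350), just under the spine.

```bash
python3 - <<'E'
from held import *
intool([(u/7+220,v/7+208) for u,v in[(168,220),(398,290),(170,387),(376,455)]])
E
```

```text
(244.0, 239.42857142857142) [ 36.   -8.  -22.4]
(276.85714285714283, 249.42857142857144) [-42.6  -8.  -25.6]
(244.28571428571428, 263.2857142857143) [37.4 -8.  63. ]
(273.7142857142857, 273.0) [-37.   -8.   61.3]
```

Call:
drive_tool(moves=[[17.7,35.6,2.5,-14.3,-28,-52.8,1],[17.7,35.6,2.5,-14.3,-28,-52.8,1],[17.7,35.6,2.5,-14.3,-28,-52.8,1],[17.7,35.6,2.5,-14.3,-28,-52.8,1],[17.7,35.6,2.5,-14.3,-28,-52.8,1],[17.7,35.6,2.5,-14.3,-28,-52.8,1],[17.7,35.6,2.5,-14.3,-28,-52.8,1],[17.7,35.6,2.5,-14.3,-28,-52.8,1],[17.7,35.6,2.5,-14.3,-28,-52.8,1],[17.7,35.6,2.5,-14.3,-28,-52.8,1],[17.7,35.6,2.5,-14.3,-28,-52.8,1],[17.7,35.6,2.5,-14.3,-28,-52.8,1],[17.7,35.6,2.5,-14.3,-28,-52.8,1],[17.7,35.6,2.5,-14.3,-28,-52.8,1]])

```text
time: 15.85
position: [0.5084, 0.0893, 0.2076]
tool_rot: [0.252, -0.219, 0.941, 0.06]
ft_force: [-0.4, -1.6, -2.6]
finger_gap: 0.177
gripper_force: 40.5
```

```bash
python3 st.py; python3 - <<'E'
from g import *
row(casep(-.002,-.03,.072),tool(206.3,30))
E
```

```text
case pos [-0.0005 -0.0306  0.1222] F [-2.26 -1.2  -1.73]
row [0.15 0.05 5.02] [ 0.05 -0.01 -0.14] joints [-0.1  -0.08 -0.72  0.48  0.27 -0.5 ]
```

Call:
drive_tool(moves=[[0.15,0.05,2.5,0,0,0,1],[0.15,0.05,5,0,0,0,1],[0.15,0.05,5,0,0,0,1],[0.15,0.05,5.5,0,0,0,1],[0.15,0.05,6,0,0,0,1],[0.15,0.05,6.5,0,0,0,1],[0.15,0.05,7,0,0,0,1],[0.15,0.05,7.5,0,0,0,1],[0.15,0.05,7.5,0,0,0,1]])

```text
time: 16.75
position: [0.5491, 0.1097, 0.1518]
tool_rot: [0.262, -0.221, 0.937, 0.062]
ft_force: [0.4, 7.9, 18.4]
finger_gap: 0.176
gripper_force: 46.0
```

```bash
python3 st.py; python3 - <<'E'
from g import *
row(casep(-.002,-.03,.021),tool(206.3,30))
E
```

```text
case pos [ 0.011  -0.0303  0.0511] F [12.51  6.89 14.02]
row [1.37 0.03 2.98] [0.12 1.28 0.25] joints [-0.05  0.06 -0.76  0.26  0.26 -0.45]
```

The tool drifted 13 mm along x with a side load, so I'll back out and check.

Call:
drive_tool(moves=[[0,0,-1.5,0,0,0,1],[0,0,-3,0,0,0,1],[0,0,-3,0,0,0,1],[0,0,-3,0,0,0,1]])

```text
time: 17.15
position: [0.5275, 0.1001, 0.1688]
tool_rot: [0.253, -0.219, 0.94, 0.059]
ft_force: [0.5, 0.2, -2.0]
finger_gap: 0.175
gripper_force: 43.6
```

```bash
python3 st.py; python3 - <<'E'
from g import *
row(casep(-.002,-.03,.082),tool(206.3,30))
a=[]
for n in('top','side'):
    p,d,P=shot(n,n+'7');u,v=proj(n,casep(0,-.02,.03))[0].astype(int);print(n,u-40,v-40)
    a.append(cv2.resize(p[v-40:v+40,u-40:u+40],(400,400),interpolation=cv2.INTER_CUBIC))
cv2.imwrite('pics/gpre.png',np.hstack(a))
E
```

```text
case pos [-0.0009 -0.0294  0.0776] F [-0.56 -0.06 -2.03]
row [ 0.1  -0.06 -0.44] [ 0.04  0.11 -0.04] joints [-0.07  0.   -0.76  0.35  0.26 -0.47]
top 193 173
side 226 119
```

View pics/gpre.png

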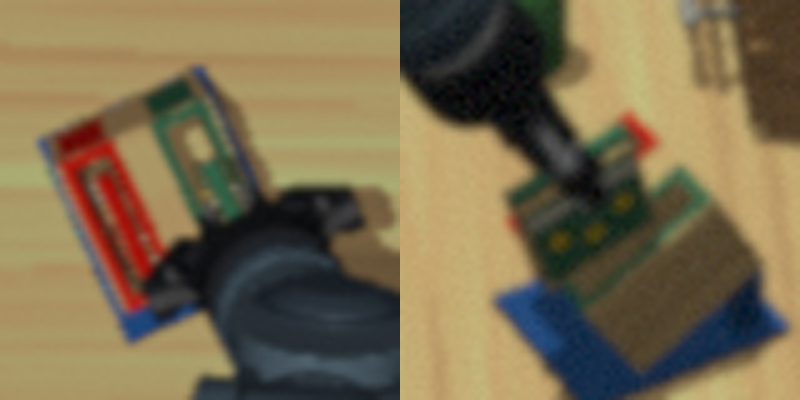

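The feet edge in the side crop runs about (545,283)–(648,217) and the green rim (570,303)–(700,185). I'll check the offset in the case frame.

```bash
python3 - <<'E'
from held import *
f=lambda u,v:((u-400)/5+226,v/5+119)
pts=[f(*q) for q in[(507,203),(632,122),(545,285),(648,217)]];intool(pts)
# colour-coded extraction in side depth
p=cv2.imread('pics/side7.png');P=cloud('side',np.load('pics/side7.npy'));s=telemetry.get_state();q=s['tool_rot'];R0=R.from_quat([q[1],q[2],q[3],q[0]]).as_matrix()
L=(P-s['position'])@R0;m=(abs(L[...,0])<.06)&(L[...,1]<0)&(L[...,1]>-.015)&(L[...,2]<.085)&(L[...,2]>-.03)
for z in(-15,0,15,30,45,55,62,70):
    k=m&(abs(L[...,2]-z/1000)<.006);print(z,k.sum(),(np.percentile(L[k][:,0],[0,4,96,100])*1000).round(1) if k.sum() else '')
# predicted rims and feet in image (crop coords)
for n,pp in(('rim',[casep(x,y,0) for x in(-.044,.044) for y in(-.0415,-.0185)]),('feet',[s['position']+R0@np.array([x-.002,-.008,.062]) for x in(-.04,.04)]),('spine',[s['position']+R0@np.array([x-.002,-.006,-.018]) for x in(-.04,.04)])):
    print(n,((proj('side',pp)-[226,119])*5+[400,0]).round(0).tolist())
E
```

```text
(247.4, 159.6) [ 38.9  -8.  -27. ]
(272.4, 143.4) [-45.   -8.   -7.4]
(255.0, 176.0) [55.1 -8.  48.4]
(275.6, 162.4) [-17.2  -8.   65. ]
-15 55 [-36.5 -32.2  40.4  42.1]
0 63 [-37.2 -35.3  45.   46.2]
15 65 [-34.1 -30.4  47.6  49.8]
30 82 [-29.  -24.4  52.7  55.3]
45 69 [-26.  -20.4  53.6  57.6]
55 58 [-20.7 -18.5  51.8  57.3]
62 26 [-20.7 -18.9  36.1  57.3]
70 25 [-51.  -51.   50.4  50.7]
rim [[587.0, 297.0], [567.0, 275.0], [696.0, 199.0], [676.0, 178.0]]
feet [[677.0, 187.0], [577.0, 277.0]]
spine [[618.0, 114.0], [514.0, 208.0]]
```

The green sign caught the rim and pivoted about 14° in the grip, with its centre now near tool (8, 0, 22) mm. I'll lean the tool to compensate, so the sign lines up with the slot again.

```bash
cat >> g.py <<'E'
def signrow(h,x0=.001,y0=-.03,tilt=14.3,c=(.0075,0,.022)):
    Rt=tool(206.3,30+tilt);row(casep(x0,y0,h+.041)-Rt.apply(c),Rt)
E
python3 -c "
from g import *
signrow(.03)"
```

```text
row [-0.49 -0.11 -1.74] [  0.1  -14.31  -0.07] joints [-0.07  0.   -0.76  0.35  0.26 -0.47]
```

Call:
drive_tool(moves=[[0,0,-2,0,0,0,1],[-0.5,-0.1,-1.7,0,-8,0,1],[-0.5,-0.1,-1.7,0,-14.3,0,1],[-0.5,-0.1,-1.7,0,-14.3,0,1],[-0.5,-0.1,-1.7,0,-14.3,0,1],[-0.5,-0.1,-1.7,0,-14.3,0,1]])

```text
time: 17.85
position: [0.5256, 0.0973, 0.1868]
tool_rot: [0.367, -0.211, 0.902, 0.086]
ft_force: [1.0, 0.5, -1.8]
finger_gap: 0.178
gripper_force: 43.5
```

```bash
python3 - <<'E'
from g import *
signrow(.03)
def edges(n,tag):
    p,d,P=shot(n,tag);L=(P-casep(0,-.03,0))@CR
    if n=='side':
        m=(abs(L[...,0])<.07)&(L[...,1]<-.002)&(L[...,1]>-.016)
        for z in(30,35,45,55,65,75,85,95,105):
            k=m&(abs(L[...,2]-z/1000)<.005);print(z,k.sum(),(np.percentile(L[k],[2,98],axis=0)[:,0]*1000).round(1) if k.sum() else '')
        for x in(-35,-25,-15,15,25,35):
            k=m&(abs(L[...,0]-x/1000)<.004)&(L[...,2]>.012);print('x',x,k.sum(),(np.percentile(L[k],[2,98],axis=0)[:,2]*1000).round(1) if k.sum() else '')
edges('side','side8')
E
```

```text
row [ 0.27  0.1  -0.02] [ 0.05  0.03 -0.  ] joints [-0.17 -0.1  -0.98  0.02  0.42 -0.48]
30 17 [-26.1  38.4]
35 42 [-33.3  38.6]
45 55 [-36.8  37.4]
55 64 [-36.4  36.8]
65 56 [-36.9  40. ]
75 55 [-35.4  39.8]
85 46 [-37.9  39.1]
95 39 [-36.8  40. ]
105 43 [-36.8  41. ]
x -35 89 [ 39.7 448.4]
x -25 68 [ 33.9 414.6]
x -15 78 [ 33.9 396.3]
x 15 46 [ 28.5 124.4]
x 25 60 [ 33.1 113.3]
x 35 57 [ 36.5 113.5]
```

```bash
python3 - <<'E'
from g import *
# rim mask bounds in case coordinates, by ray onto the top face plane, from first pictures
for n in('side','top'):
  p=cv2.imread(f'pics/{n}0.png');c=optics.get_calibration(n);K=np.array(c['mtx']);Rm=cv2.Rodrigues(np.array(c['rvec'],float))[0];o=-Rm.T@np.array(c['tvec']).ravel()
  v,u=np.mgrid[:420,:560];d=np.stack([u,v,np.ones_like(u)],-1)@np.linalg.inv(K).T@Rm
  t=((CO-o)@CR[:,2])/(d@CR[:,2]);L=(o+d*t[...,None]-CO)@CR
  for col,y in(('red',.03),('green',-.03)):
    m=colmask(p,col)&(abs(L[...,0])<.06)&(abs(L[...,1]-y)<.024)
    X=L[m];k=abs(X[:,1]-y)<.008
    print(n,col,m.sum(),'x range',(np.percentile(X[:,0],[3,97])*1000).round(1),'y range',(np.percentile(X[abs(X[:,0])<.03][:,1],[3,97])*1000).round(1), 'ymid lo/hi x',[np.round(1000*np.mean(np.percentile(X[(X[:,0]*s>.015)&(X[:,0]*s<.035)][:,1],[3,97])),1) for s in(-1,1)])
E
```

```text
side red 130 x range [-47.9  48.2] y range [15.7 46.5] ymid lo/hi x [np.float64(31.4), np.float64(30.5)]Traceback (most recent call last):
  File "<stdin>", line 10, in <module>
    return _quantile_unchecked(
        a, q, axis, out, overwrite_input, method, keepdims, weights)
    return _ureduce(a,
                    func=_quantile_ureduce_func,
    ...<5 lines>...
                    overwrite_input=overwrite_input,
                    method=method)
    r = func(a, **kwargs)
    result = _quantile(arr,
                       quantiles=q,
    ...<2 lines>...
                       out=out,
                       weights=wgt)
    slices_having_nans = np.isnan(arr[-1, ...])
                                  ~~~^^^^^^^^^
IndexError: index -1 is out of bounds for axis 0 with size 0
```

```bash
python3 - <<'E'
from g import *
p=cv2.imread('pics/side0.png');H=cv2.cvtColor(p,cv2.COLOR_BGR2HSV).astype(int)
n='side';c=optics.get_calibration(n);K=np.array(c['mtx']);Rm=cv2.Rodrigues(np.array(c['rvec'],float))[0];o=-Rm.T@np.array(c['tvec']).ravel()
v,u=np.mgrid[:420,:560];d=np.stack([u,v,np.ones_like(u)],-1)@np.linalg.inv(K).T@Rm
t=((CO-o)@CR[:,2])/(d@CR[:,2]);L=(o+d*t[...,None]-CO)@CR
m=(H[...,0]>35)&(H[...,0]<95)&(H[...,1]>70)&(abs(L[...,0])<.06)&(abs(L[...,1]+.03)<.024)
X=L[m];print(m.sum())
if m.sum()>20:
  print('x',(np.percentile(X[:,0],[3,97])*1000).round(1),'y',(np.percentile(X[abs(X[:,0])<.03][:,1],[3,97])*1000).round(1))
P=cloud('side',np.load('pics/side8.npy'));L=(P-casep(0,-.03,0))@CR
for lo,hi in((.038,.05),(.05,.06),(.06,.07)):
  for s in(-1,1):
    k=(L[...,0]*s>.016)&(L[...,0]*s<.034)&(abs(L[...,1])<.03)&(L[...,2]>lo)&(L[...,2]<hi);print(lo,s,k.sum(),(np.median(L[k][:,1])*1000).round(1))
E
```

```text
171
x [-51.2  48.7] y [-46.3 -11.8]
0.038 -1 16 -11.1
0.038 1 17 -11.8
0.05 -1 14 -11.0
0.05 1 15 -11.4
0.06 -1 14 -10.7
0.06 1 10 -11.7
```

```bash
python3 - <<'E'
from g import *
P=cloud('side',np.load('pics/side2.npy'));L=(P-casep(0,.03,0))@CR
for lo,hi in((.018,.03),(.03,.04),(.04,.05)):
  for s in(-1,1):
    k=(L[...,0]*s>.016)&(L[...,0]*s<.034)&(abs(L[...,1])<.03)&(L[...,2]>lo)&(L[...,2]<hi);print(lo,s,k.sum(),(np.median(L[k][:,1])*1000).round(1))
E
```

```text
0.018 -1 19 -11.5
0.018 1 14 -11.8
0.03 -1 12 -12.2
0.03 1 16 -11.3
0.04 -1 14 -11.9
0.04 1 14 -11.8
```

The camera shows the sign about 2 mm off in both x and y, judged against red's successful pose. I'll shift it and insert gently along the slot axis.

Call:
drive_tool(moves=[[0.2,0.2,0,0,0,0,1],[0.55,0.2,1.4,0,0,0,1],[0.8,0.2,2.4,0,0,0,1],[0.9,0.2,2.8,0,0,0,1],[1,0.2,3.2,0,0,0,1],[1.05,0.2,3.4,0,0,0,1],[1.1,0.2,3.6,0,0,0,1],[1.1,0.2,3.6,0,0,0,1]])

```text
time: 18.7
position: [0.5384, 0.107, 0.1519]
tool_rot: [0.367, -0.211, 0.902, 0.087]
ft_force: [-0.0, -0.3, -2.0]
finger_gap: 0.176
gripper_force: 43.5
```

```bash
python3 st.py; python3 -c "
from g import *
signrow(-.005,-.001,-.029)"
```

```text
case pos [ 0.0017 -0.028   0.0566] F [-1.15 -0.28 -1.62]
row [ 0.02 -0.1  -0.27] [ 0.1  -0.02 -0.07] joints [-0.14 -0.   -1.02 -0.12  0.4  -0.45]
```

The feet are 8 mm into the slot with no load, but joint 3 is at its range limit. I'll turn the tool back with a lighter grip, letting the slot's end wall hold the sign upright.

Call:
drive_tool(moves=[[0,0,0,0,2,0,1],[0.1,0,0.3,0,5,0,1],[0.15,0,0.5,0,8,0,1],[0.15,0,0.6,0,8,0,1]], newtons=20)

```text
time: 19.1
position: [0.5448, 0.1089, 0.1501]
tool_rot: [0.306, -0.217, 0.924, 0.071]
ft_force: [2.9, 1.4, 4.8]
finger_gap: 0.173
gripper_force: 43.9
```

```bash
cat > look.py <<'E'
import sys
from g import *
s=telemetry.get_state();print('case pos',((s['position']-CO)@CR).round(4),'F',(s['ft_force']@CR).round(2),'j',s['joint_positions'].round(3))
p,d,P=shot('side',sys.argv[1]);L=(P-casep(0,-.03,0))@CR
m=(abs(L[...,0])<.07)&(L[...,1]<0.004)&(L[...,1]>-.018)&(L[...,2]<.12)
for z in range(15,90,10):
    k=m&(abs(L[...,2]-z/1000)<.005);print(z,k.sum(),(np.percentile(L[k],[2,98],axis=0)[:,0]*1000).round(1) if k.sum() else '')
for x in(-33,-25,-17,17,25,33):
    k=m&(abs(L[...,0]-x/1000)<.004);print('x',x,k.sum(),(np.percentile(L[k],[97],axis=0)[:,2]*1000).round(1) if k.sum() else '')
E
python3 look.py side9
```

```text
case pos [ 0.0065 -0.0292  0.0518] F [5.19 0.01 2.51] j [-0.083  0.028 -0.871  0.105  0.313 -0.453]
15 52 [-42.2  35.5]
25 61 [-38.3  36.5]
35 51 [-40.6  38.6]
45 50 [-39.   39.8]
55 52 [-37.1  40.8]
65 62 [-35.4  43.8]
75 20 [-33.1 -15.3]
85 1 [14.9 14.9]
x -33 79 [73.6]
x -25 72 [74.2]
x -17 66 [73.4]
x 17 64 [68.6]
x 25 66 [66.9]
x 33 73 [66.2]
```

```bash
python3 -c "
from g import *
row(casep(-.003,-.029,.050),tool(206.3,30))"
```

```text
row [0.95 0.02 0.06] [0.02 6.7  0.11] joints [-0.08  0.03 -0.87  0.1   0.31 -0.45]
```

Call:
drive_tool(moves=[[0.3,0,0,0,2.5,0,1],[0.6,0,0.1,0,5,0,1],[0.9,0,0.1,0,6.7,0,1],[0.9,0,0.1,0,6.7,0,1],[0.9,0,0.1,0,6.7,0,1]], newtons=20)

```text
time: 19.65
position: [0.5434, 0.1075, 0.1484]
tool_rot: [0.258, -0.221, 0.938, 0.06]
ft_force: [6.9, 6.2, 13.1]
finger_gap: 0.172
gripper_force: 44.6
```

```bash
python3 look.py side10
```

```text
case pos [ 0.0041 -0.0298  0.0512] F [14.25  2.52  6.85] j [-0.055  0.059 -0.769  0.266  0.255 -0.457]
15 57 [-41.9  35.5]
25 55 [-40.6  37.2]
35 53 [-40.2  35.9]
45 42 [-38.8  38.1]
55 58 [-37.6  41. ]
65 60 [-36.9  42.3]
75 28 [-34.9  28.4]
85 0 
x -33 70 [74.7]
x -25 79 [74.7]
x -17 80 [72.3]
x 17 64 [73.1]
x 25 76 [67.8]
x 33 73 [67.8]
```

The sign is still 6–7° off and the grip holds too tightly. I'll ease the fingers slightly, so the slot frames the sign and it can turn.

Call:
drive_tool(moves=[[0,0,0,0,0,0,0.63],[0,0,0,0,0,0,0.62],[0,0,0,0,0,0,0.6],[0,0,0,0,0,0,0.6]])

```text
time: 20.1
position: [0.5345, 0.1052, 0.1397]
tool_rot: [0.248, -0.22, 0.942, 0.059]
ft_force: [1.8, 0.5, 1.5]
finger_gap: 0.204
gripper_force: 2.0
```

```bash
python3 look.py side11
```

```text
case pos [-0.0081 -0.0279  0.0482] F [ 2.36 -0.39  0.4 ] j [-0.056  0.062 -0.779  0.273  0.247 -0.457]
15 58 [-43.9  32.9]
25 50 [-44.6  30.3]
35 54 [-46.7  32. ]
45 45 [-45.2  29.8]
55 58 [-45.5  30.8]
65 67 [-47.9  29.2]
75 5 [ 7.9 29. ]
85 0 
x -33 71 [66.1]
x -25 80 [67.1]
x -17 51 [98.4]
x 17 67 [69.3]
x 25 70 [69.6]
x 33 48 [65.7]
```

```bash
python3 -c "
from g import *
row(casep(-.0005,-.029,.047),tool(206.3,30))"
```

```text
row [-0.76 -0.11  0.11] [ 0.12 -0.47 -0.07] joints [-0.06  0.06 -0.78  0.27  0.25 -0.46]
```

Call:
drive_tool(moves=[[-0.4,-0.1,0.1,0,0,0,0.6],[-0.75,-0.1,0.1,0,-0.5,0,0.6],[-0.75,-0.1,0.1,0,-0.5,0,0.6],[-0.75,-0.1,0.1,0,-0.5,0,0.6]])

```text
time: 20.55
position: [0.5408, 0.1078, 0.1421]
tool_rot: [0.251, -0.22, 0.941, 0.06]
ft_force: [-0.2, 0.4, -2.0]
finger_gap: 0.194
gripper_force: 3.2
```

```bash
python3 look.py side12
```

```text
case pos [-0.001  -0.0284  0.0469] F [-1.05  0.47 -1.73] j [-0.052  0.069 -0.769  0.269  0.25  -0.452]
15 59 [-37.7  39.6]
25 46 [-36.   39.1]
35 53 [-38.8  36.2]
45 46 [-39.1  37.4]
55 51 [-41.2  36.8]
65 67 [-41.1  35.3]
75 2 [25.6 31.3]
85 0 
x -33 65 [65.]
x -25 70 [66.1]
x -17 69 [111.9]
x 17 75 [67.4]
x 25 69 [69.4]
x 33 78 [69.2]
```

Call:
drive_tool(moves=[[-0.05,0,0,0,4,0,0.62],[-0.05,0,0,0,4,0,0.7],[-0.05,0,0,0,4,0,1],[-0.05,0,0,0,4,0,1],[-0.05,0,0,0,4,0,1]], newtons=40)

```text
time: 21.1
position: [0.5416, 0.1078, 0.143]
tool_rot: [0.219, -0.221, 0.949, 0.052]
ft_force: [-0.1, -0.3, -2.1]
finger_gap: 0.176
gripper_force: 40.5
```

```bash
python3 look.py side13
```

```text
case pos [ 0.0001 -0.0288  0.0473] F [-1.23 -0.27 -1.67] j [-0.031  0.097 -0.694  0.373  0.211 -0.446]
15 54 [-35.7  37.5]
25 47 [-38.2  35.5]
35 52 [-36.4  38.3]
45 44 [-38.8  36. ]
55 55 [-39.  39.]
65 59 [-37.8  38.2]
75 3 [-39.1 -13.8]
85 0 
x -33 67 [66.8]
x -25 71 [68.9]
x -17 71 [69.6]
x 17 53 [82.4]
x 25 73 [67.5]
x 33 74 [66.1]
```

It's straight and unloaded. Inserting further.

Call:
drive_tool(moves=[[-0.03,0,0.5,0,0,0,1],[-0.07,0,1,0,0,0,1],[-0.1,0,1.5,0,0,0,1],[-0.14,0,2,0,0,0,1],[-0.17,0,2.4,0,0,0,1],[-0.17,0,2.4,0,0,0,1]])

```text
time: 21.75
position: [0.5527, 0.1134, 0.1217]
tool_rot: [0.219, -0.222, 0.949, 0.053]
ft_force: [0.1, 0.3, -1.5]
finger_gap: 0.175
gripper_force: 40.5
```

```bash
python3 look.py side14
```

```text
case pos [ 0.0002 -0.0286  0.0226] F [-0.62  0.22 -1.42] j [-0.018  0.148 -0.7    0.314  0.205 -0.434]
15 45 [-35.8  39.5]
25 37 [-38.5  37.6]
35 56 [-34.2  39.7]
45 37 [-39.1  37.7]
55 1 [-10.1 -10.1]
65 0 
75 7 [-12.7  19. ]
85 1 [-13.4 -13.4]
x -33 50 [43.3]
x -25 60 [43.2]
x -17 59 [78.5]
x 17 43 [89.7]
x 25 52 [45.]
x 33 56 [42.2]
```

Call:
drive_tool(moves=[[0,0,0,0,0,0,0.4],[0,0,0,0,0,0,0.2],[0,0,0,0,0,0,0.1],[0,0,0,0,0,0,0.1],[0.1,0,-2,0,0,0,0.1],[0.3,0,-4,0,0,0,0.1],[0.4,0,-5.5,0,-4,0,0.1],[0.4,0,-5.5,0,-4,0,1],[0.4,0,-5.5,0,-4,0,1],[0.4,0,-5.5,0,-4,0,1],[0.4,0,-5.5,0,-4,0,1],[0.4,0,-5.5,0,-4,0,1]])

```text
time: 23.0
position: [0.5284, 0.1011, 0.1698]
tool_rot: [0.252, -0.22, 0.941, 0.06]
ft_force: [0.3, -0.5, 0.9]
finger_gap: 0.0
gripper_force: 0.0
```

```bash
python3 look.py side15; python3 -c "
from g import *
row(casep(0,-.029,.032),tool(206.3,30))"
```

```text
case pos [ 0.0006 -0.0289  0.0779] F [ 0.52 -0.57  0.74] j [-0.071  0.005 -0.75   0.355  0.258 -0.469]
15 62 [-43.8  29.2]
25 80 [-45.6  31.6]
35 80 [-45.1  31. ]
45 20 [-15.3  31.5]
55 0 
65 8 [-10.6   9.7]
75 12 [-9.3  8.2]
85 15 [-4.9  9.7]
x -33 54 [36.3]
x -25 54 [35.1]
x -17 64 [37.7]
x 17 55 [40.9]
x 25 53 [42.9]
x 33 48 [41.8]
row [ 0.06 -0.02  4.59] [ 0.15  0.03 -0.04] joints [-0.07  0.01 -0.75  0.35  0.26 -0.47]
```

Call:
drive_tool(moves=[[0,0,1.5,0,0,0,1],[0,0,2.2,0,0,0,1],[0,0,2.8,0,0,0,1],[0,0,3.4,0,0,0,1],[0,0,4,0,0,0,1],[0,0,4.4,0,0,0,1],[0,0,4.6,0,0,0,1],[0,0,4.6,0,0,0,1]])

```text
time: 23.85
position: [0.5484, 0.1111, 0.1299]
tool_rot: [0.252, -0.22, 0.941, 0.06]
ft_force: [0.2, -0.3, 0.6]
finger_gap: -0.005
gripper_force: 0.1
```

```bash
python3 look.py side16
```

```text
case pos [ 0.0001 -0.0288  0.0322] F [ 0.35 -0.39  0.53] j [-0.043  0.101 -0.773  0.229  0.245 -0.443]
15 51 [-44.5  33. ]
25 14 [-11.4   9.1]
35 12 [-8.8  6.9]
45 4 [-7.2  2.8]
55 0 
65 3 [-12.3   5.1]
75 12 [-16.8  14.2]
85 14 [-17.   14.2]
x -33 44 [18.4]
x -25 45 [16.]
x -17 46 [102.7]
x 17 46 [95.9]
x 25 34 [15.1]
x 33 42 [15.8]
```

Call:
drive_tool(moves=[[0,0,0.1,0,0,0,1],[0,0,0.2,0,0,0,1],[0,0,0.3,0,0,0,1],[0,0,0.35,0,0,0,1]])

```text
time: 24.3
position: [0.5497, 0.1117, 0.1269]
tool_rot: [0.252, -0.219, 0.941, 0.06]
ft_force: [-6.2, -3.3, 6.7]
finger_gap: -0.003
gripper_force: 4.5
```

```bash
python3 st.py
```

```text
case pos [-0.0002 -0.0288  0.0289] F [-2.71 -0.26  9.3 ]
```

Call:
drive_tool(moves=[[0,0,0.1,0,0,0,1],[0,0,0.1,0,0,0,1]])

```text
time: 24.5
position: [0.55, 0.1112, 0.1267]
tool_rot: [0.252, -0.219, 0.941, 0.059]
ft_force: [-10.8, -5.3, 13.1]
finger_gap: 0.001
gripper_force: 8.4
```

```bash
python3 st.py
```

```text
case pos [-0.0002 -0.0294  0.0286] F [-3.91  0.04 17.35]
```

Call:
drive_tool(moves=[[0,0,0.1,0,0,0,1],[0,0,-3,0,0,0,1],[0,0,-8,0,0,0,1],[0,0,-13,0,0,0,1],[-8,-15,-17,0,0,0,1],[-8,-20,-17,0,0,0,1],[-8,-25,-17,0,0,0,1],[-8,-25,-17,0,0,0,1],[-8,-25,-17,0,0,0,1]])

```text
time: 25.4
position: [0.6389, -0.1076, 0.3098]
tool_rot: [0.253, -0.22, 0.94, 0.06]
ft_force: [1.0, 0.9, 1.1]
finger_gap: 0.001
gripper_force: 0.0
```

```bash
python3 - <<'E'
from g import *
for n in('side','top'):
    p,d,P=shot(n,n+'20');L=(P-CO)@CR
    for y,c in((.03,'red'),(-.03,'green')):
        o=[]
        for x in(-35,-25,-15,-5,5,15,25,35):
            k=(abs(L[...,0]-x/1000)<.006)&(abs(L[...,1]-y)<.012)&(abs(L[...,2])<.05);o.append(np.round(1000*np.percentile(L[k][:,2],90),1) if k.sum() else None)
        print(n,c,[None if v is None else float(v) for v in o])
Q={t:[cv2.imread(f'pics/{n}{t}.png').astype(int) for n in('side','top')] for t in('0','20')}
# bystanders: depth-independent check, image change at their pixels
for i,n in enumerate(('side','top')):
    D=abs(Q['0'][i]-Q['20'][i]).sum(2)
    for nm,xy,z,r in(('egg',(.492,-.203),.03,.03),('mug',(.385,-.022),.04,.045),('teal1',(.40,-.14),.04,.04),('mug2',(.66,-.19),.04,.04)):
        u,v=proj(n,[*xy,z])[0].astype(int);print(n,nm,D[v-12:v+12,u-12:u+12].mean().round(1))
E
```

```text
side red [12.9, 11.3, 13.6, 11.8, 12.9, 11.1, 13.0, 13.0]
side green [13.0, 12.4, 12.3, 13.0, 11.6, 11.8, 13.5, 11.1]
top red [13.2, 13.4, 11.9, 12.3, 12.1, 11.1, 11.7, 10.8]
top green [14.1, 14.5, 10.2, 12.2, 11.8, 12.9, 13.8, 11.9]
side egg 69.7
side mug 20.1
side teal1 91.2
side mug2 156.5
top egg 127.7
top mug 30.4
top teal1 147.5
top mug2 184.5
```

Both spines stand level, 12 mm proud along their whole length, and the arm is clear. Handing in.

```bash
python3 -c "
from station import arm
print(arm.close_job())"
```

```text
the job is handed in; nothing more can be done
None
```

Both signs are folded and fully home in their own-colour slots, spines level and about 12 mm out. I noticed no contact with the crockery, but my final image check of it was inconclusive. The job was handed in at about 25.5 s and no verdict was shown.

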